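# Spot-check a push-on gauge on the dead-weight tester

### The job

Spot-check the push-on pressure gauge on the dead-weight tester: take the largest of the three knob weights out of the wooden block, set it upright and centred on the tester's sprung round pan, gently, without driving the pan down to its stop, and let go of it. Then lift the gauge off its parking stand, press its coupler squarely onto the tilted test nipple until it snaps over the nipple's bead, and push on against the valve spring until the coupler's mouth sits flat on the nipple's seat. Finish while still gripping the gauge and holding it pressed fully home, so that the valve stays open; leave the other things where they are.

Things in the scene. Friction and masses are not known exactly. Their poses are not given: they have to be found in the camera images.
- weight_big_centre (a point): Centre (half-way up) of the largest knob weight: turned metal, plain cylinder 30 mm across to about 30 mm up, then a narrow knob, 50 mm high, 203 g, upright (z up). It stands in one of three equal round recesses (33 mm wide, 3 mm deep, 50 mm apart in a row) of a wooden block 156 x 56 x 16 mm; which recess varies, and the block may be on the left or the right. Take it across the body.
- weight_mid_centre (a point): Centre of the middle knob weight (24 mm across, 40 mm high), in another recess of the block; leave it.
- weight_small_centre (a point): Centre of the smallest knob weight (19 mm across, 32 mm high), in the third recess; leave it.
- weight_block: The wooden block that carries the weights, fixed; origin in the middle of its underside, its row of recesses runs along its y axis.
- tester: Dead-weight pressure tester, fixed: white base plate 150 x 250 mm, top of the plate 27 mm up; origin in the middle of its footprint on the worktop, front along its -x, z up. The weight pan stands over its +y end, the tilted test nipple at its -y end, about 160 mm apart, a low valve block (52 mm high) between them.
- pan_top (a point): Middle of the top face of the weight pan, a flat aluminium disc 66 mm across and 6 mm thick on a piston, with a turned ring 33 mm across round its middle; the top is 88 mm above the worktop when empty. It moves straight down on a soft spring (280 N/m, moves once loaded by 0.3 N).
- pan (a joint): Travel of the pan downwards, m: 0 empty, about 0.006 with the largest weight resting on it, 0.013 on its stop.
- port: Test port of the tester, fixed, leaning 30 degrees from vertical sideways, towards the tester's -y end, away from the pan. Origin in the middle of its seat (flat collar 35 mm across, about 74 mm above the worktop); z runs out along the nipple. On z the steel nipple has a neck 8.6 mm thick, a bead 14 mm thick 13.5 to 18.5 mm above the seat, and a tapered nose that ends 25 mm above the seat; a valve pin 5 mm thick stands out 8 mm further.
- valve (a joint): Travel of the valve pin into the nipple, m: 0 shut, 0.0055 when the gauge's mouth sits on the seat, 0.007 at most. Spring: 4 N to start, 9 N at 0.0055; it opens only if something holds the gauge down.
- gauge_grip (a point): Middle of the gauge's grip. The gauge is a round push-on gauge, 99 mm long, 200 g, that stands upright with its mouth down on the parking stand; its z points from mouth to dial. Up from the mouth: bell-mouthed steel coupler (30 mm across at the mouth, 24 mm above, to 40 mm), finger flange 39 mm across (40 to 44 mm), ribbed black grip 24 mm across (44 to 86 mm), dial head 37 mm across (86 to 99 mm). This point is 65 mm above the mouth. Turning it about z makes no difference.
- gauge_mouth (a point): Middle of the gauge's mouth. The opening is about 22 mm wide and narrows to a bore 17 mm wide 6.5 mm in; four sprung balls 8 mm inside snap over the nipple's bead, which takes about 7 to 12 N, and are past it when the mouth is about 5 mm from the seat; from 5.5 mm the bore's end (27.5 mm inside) pushes the valve pin. Left alone on the nipple after the snap, the gauge is pushed back to 5 to 6 mm from the seat and hangs there loosely.
- gauge: The whole gauge, origin in the middle of its mouth, z towards its dial.
- stand: Parking stand of the gauge, fixed: dark steel disc 74 mm across and 14 mm high, with a pin 8 mm thick that stands 12 mm into the gauge's mouth; origin in the middle of its underside. It stands on the other side from the weight block.
- beaker_centre (a point): Centre of a clear beaker, 66 mm across, 80 mm high; leave it.
- loupe_centre (a point): Centre of a black eye loupe, 43 mm across, 30 mm high; leave it.

How it is judged (in metres and radians):
On the way, in this order (a step that is already met when the one before it is completed fails the run):
1. the largest weight stands released, upright and centred on the pan (horizontal distance between weight_big_centre and pan_top below 0.006 m and value of joint pan between 0.0045 and 0.0075 m and angle between weight_big_centre's own z axis and vertical below 0.1 rad and contact force between the fingers and weight_big below 0.1 N and height (world z) of weight_big_centre above 0.095 m), for 0.4 s.
2. the coupler has snapped over the bead, square on the nipple (x of gauge_mouth in the frame of port between -0.004 and 0.004 m and y of gauge_mouth in the frame of port between -0.004 and 0.004 m and angle between the z axis of gauge and the z axis of port, either way round below 0.09 rad and z of gauge_mouth in the frame of port below 0.006 m), for 0.1 s.
At the end, for the whole second after the job is handed in: The fingers still grip the gauge (over 2 N) and hold its mouth within 2 mm of the seat, square to within 0.09 rad, valve pin pressed in more than 4 mm; the largest weight stands released on the pan, upright, within 6 mm of its middle, the pan resting 4.5 to 7.5 mm down (all of step 1 and x of gauge_mouth in the frame of port between -0.004 and 0.004 m and y of gauge_mouth in the frame of port between -0.004 and 0.004 m and angle between the z axis of gauge and the z axis of port, either way round below 0.09 rad and z of gauge_mouth in the frame of port below 0.002 m and value of joint valve above 0.004 m and contact force between the fingers and gauge above 2 N); the arm keeps its last pose, push and grip.
It fails at once if the pan was driven down to its stop (value of joint pan above 0.0122 m).
It fails at once if one of the other things was disturbed (a smaller weight, the beaker or the loupe moved over 25 mm) (distance of any of weight_mid_centre, weight_small_centre, beaker_centre, loupe_centre from where it was at the start of the episode above 0.025 m).
It also fails if it takes over 61 s, if anything falls off the work surface, if the arm or the gripper's body presses on something with over 40 N, if the wrist force passes 120 N, or if a joint passes its speed limit or range.

### The arm

A 6-joint arm with a two-finger parallel gripper is mounted at the origin on a cart in front of the work surface, level with it; the furniture and walls round the work are solid. World frame = base frame: x ahead of the robot, y to its left, z up, the work surface at z = 0. Lengths are in mm, angles in rad, forces in N, time in s.
With the tool pointing down it reaches from about 275 to 1000 mm from the base axis. Payload 8.4 kg.
Tool frame: the origin (TCP) lies between the finger pads; the fingertips stand 22 mm ahead of it and the grasp point (between the pads) lies 3 mm ahead of it; z points along the fingers, y is the line along which they close (so a half turn about z gives the same grasp; the last joint's range is limited). The gripper opens to 85 mm and grips with 20 to 120 N. Pads are 22 mm wide; open, the fingers measure 114 mm over their backs; the gripper's body (76 mm by 85 mm) begins 54 mm behind the grasp point. The pads swing forward as they close: fully open they stand 13 mm farther back than shut.
Start: joints at [1.157, 0.353, 1.633, -0, 1.155, -0.002], TCP at [250.161, 572.754, 220.881] pointing down, gripper open.
Joint ranges: [-2.63, 2.63], [-0.92, 2.1], [0.06, 2.66], [-1.3, 4.44], [0, 2.69], [-3.02, 3.02]. Speed limits (rad/s): [2.22, 2.22, 2.79, 3.14, 3.14, 3.14].

### API

Orientations are given as [roll, pitch, yaw] about the fixed x, y, z axes, in that order (R = Rz(yaw) Ry(pitch) Rx(roll)).
In Python, from rig import r, grab_frame gives the robot as it stands.
- The arm moves only by the shell command python3 -m inch 'ROWS' [FORCE]. ROWS is JSON, a list of rows, each a list of 7 numbers: the turn, a rotation vector about the tool's x, y, z as a fraction of full scale, then the shift along the tool's x, y, z as a fraction of full scale, then the closure, from 0 (fully open) to 1 (shut). In form: [[rx, ry, rz, dx, dy, dz, fingers], ...]. A call has 1 to 8 rows; each row shifts and turns the commanded pose from where the row before left it, along the tool's axes as they then stand; what a row does not reach is not made up. Full scale, the value 1, is 2.5 cm for a shift and pi rad for a turn. A row lasts 1/12 s, in which the tool goes at most 41.7 mm and 7.16 degrees, less where a joint would pass 70% of its speed; a pose out of reach is approached as far as the arm can. A call with a number of a shift or a turn outside -1 to 1 is refused whole. A call with a gripper value outside its range is refused whole. The fingers move at their own pace and stop on an object; FORCE is the grip in N (left out, the last holds). Time passes only in rows, so rows that do not move let the fingers close. It gives the time, the measured TCP pose, the force, the opening and the grip force at its end, in the units of the state.
- r.sense(): the state, without advancing time (a new reading comes with each control period).
- grab_frame(name): name is "scene" or "top"; returns a dict with "pixels" (400x640x3 uint8, red, green, blue), "z_map" (400x640 float32, mm along the optical axis (not along the pixel's ray), 0 where there is no reading), "vertical_fov" (degrees; the focal length in pixels is half the picture's height over the tangent of half this angle, whatever the lens; pixels are square), "cx", "cy" (the principal point, pixels), "dist" ([k1, k2, p1, p2, k3] as OpenCV has them; the pictures are not rectified), "cam_to_world" (4x4, takes a point from camera to world coordinates). Camera axes: x right, y down, z forward; pixel columns grow to the right and rows downward; lengths in mm; the calibration is good to about 2 mm. A picture is of the moment at which its call begins.
- r.sign_off(): hands the job in; it is judged then, once.
The state is a dict: "clock": time; "qpos": joint angles; "qvel": joint speeds; "joint_efforts": joint torques, N m; "eef_pos": TCP position; "tcp_rot": TCP orientation; "contact_force": force on the tool from outside, world axes, zero at the start; "wrist_torque": the same for the moment, N m; "opening": opening from 0.0 (shut) to 1.0 (fully open); "grasp_force": force on a finger pad.
Only numpy, scipy, OpenCV 4.12 (cv2) and the standard library are available. Lean on these libraries where they do the work, as an engineer would, in place of code of your own. Each camera call takes 0.05 s, during which the arm holds its last target. There are 200 camera calls.

## Working session

There is one attempt and no reset: what is moved stays moved. The work goes in short steps, Python scripts to look and compute and a shell command to move; the robot and the scene stay as the last step left them, time stands still between calls to the robot, and variables do not carry over. Pictures are saved under pics/ and viewed, at most 10 in all, crops included, and the job is handed in when it is done.

```bash
ls; mkdir -p pics; cat > h.py <<'E'
import numpy as np, cv2, pickle
from rig import r, grab_frame
def grab(n,save=None):
    f=grab_frame(n)
    if save: cv2.imwrite('pics/'+save+'.png',f['pixels'][:,:,::-1])
    return f
def K(f):
    F=f['pixels'].shape[0]/2/np.tan(np.radians(f['vertical_fov'])/2)
    return np.array([[F,0,f['cx']],[0,F,f['cy']],[0,0,1.]])
def rays(f,uv):
    p=cv2.undistortPoints(np.array(uv,float).reshape(-1,1,2),K(f),np.array(f['dist'],float)).reshape(-1,2)
    return np.c_[p,np.ones(len(p))]
def plane(f,uv,z):
    T=np.array(f['cam_to_world']); d=rays(f,uv)@T[:3,:3].T; o=T[:3,3]
    return o+d*((z-o[2])/d[:,2])[:,None]
def cloud(f):
    h,w=f['z_map'].shape; u,v=np.meshgrid(np.arange(w),np.arange(h))
    T=np.array(f['cam_to_world']); P=rays(f,np.c_[u.ravel(),v.ravel()])*f['z_map'].reshape(-1,1)
    W=P@T[:3,:3].T+T[:3,3]; W[f['z_map'].ravel()<=0]=np.nan
    return W.reshape(h,w,3)
E
python3 - <<'E'
from h import *
s=r.sense(); print(s)
for n in('scene','top'):
    f=grab(n,n+'0'); pickle.dump(f,open(n+'0.pkl','wb')); print(n,np.round(f['cam_to_world'],3).tolist(),f['vertical_fov'],f['dist'])
E
```

```text
pics
{'clock': 0.0, 'qpos': array([ 1.15660288e+00,  3.53662017e-01,  1.63415093e+00,  4.87578475e-06,
        1.15519059e+00, -2.40338136e-03]), 'qvel': array([ 7.96344754e-05,  1.45524971e-03, -7.04059534e-05, -3.21775612e-04,
        1.05792773e-03,  6.93155517e-04]), 'joint_efforts': array([ 1.60943488e-03, -6.05253053e+01, -3.42067838e+01,  1.21258527e-04,
        9.37673118e-03, -7.44152601e-06]), 'eef_pos': array([249.95635462, 572.29704662, 220.14584363]), 'tcp_rot': array([-3.14018179e+00, -7.84880376e-06,  2.72980061e+00]), 'contact_force': array([ 0.38354893,  0.03520866, -0.09114743]), 'wrist_torque': array([ 0.05373031, -0.0541356 , -0.00312612]), 'grasp_force': 0.0, 'opening': 0.9984648521199593}
scene [[0.499, -0.472, 0.727, -318.508], [-0.867, -0.289, 0.407, -491.306], [0.018, -0.833, -0.553, 754.589], [0.0, 0.0, 0.0, 1.0]] 46.56477209729468 [-0.02810345  0.          0.          0.          0.        ]
top [[0.019, -0.992, 0.123, 408.372], [-1.0, -0.02, -0.006, -20.973], [0.009, -0.123, -0.992, 1205.285], [0.0, 0.0, 0.0, 1.0]] 52.97493078347708 [-0.08721121  0.          0.          0.          0.        ]
```

View pics/scene0.png

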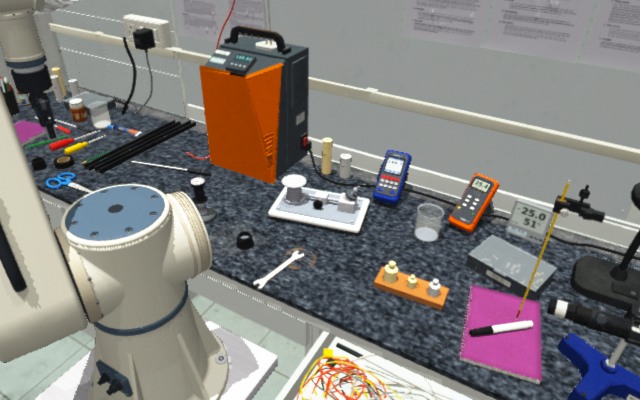

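View pics/top0.png

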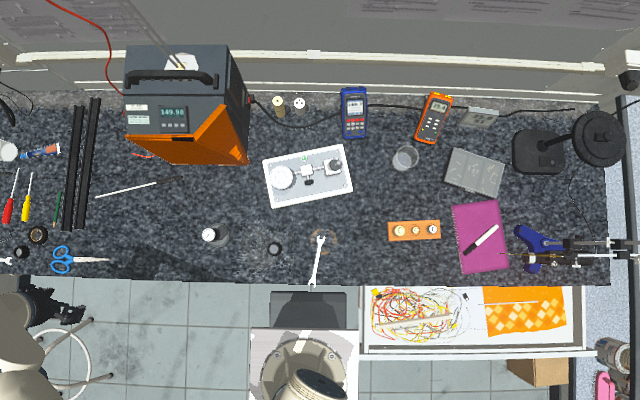

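The top view shows the block at (414,231) with the big weight leftmost near (398,230), the pan at (281,178), the port at about (333,165) and the gauge at about (209,234). The tester is rotated slightly, and the beaker (405,158) and loupe (274,249) are clear of these.

```bash
python3 - <<'E'
from h import *
F={n:pickle.load(open(n+'0.pkl','rb')) for n in('scene','top')}
t=F['top'];s=F['scene']
def big(m):
    c,_=cv2.findContours(m.astype(np.uint8),0,1); return max(c,key=cv2.contourArea)
for n,f,box in(('top',t,(370,205,460,255)),('scene',s,(360,250,460,315))):
    hsv=cv2.cvtColor(f['pixels'],cv2.COLOR_RGB2HSV); m=(hsv[...,0]>5)&(hsv[...,0]<22)&(hsv[...,1]>120)&(hsv[...,2]>90)
    k=np.zeros_like(m);x0,y0,x1,y1=box;k[y0:y1,x0:x1]=1
    c=big(m&k); 
    if n=='top':
        b=cv2.boxPoints(cv2.minAreaRect(c)); P=plane(f,b,16); print('block',P[:,:2].round(1).tolist(),P.mean(0).round(1))
f=t;hsv=cv2.cvtColor(f['pixels'],cv2.COLOR_RGB2HSV);m=(hsv[...,1]<40)&(hsv[...,2]>190);k=np.zeros_like(m);k[140:212,258:358]=1
c=big(m&k);b=cv2.boxPoints(cv2.minAreaRect(c));P=plane(f,b,27);print('plate',P[:,:2].round(1).tolist(),P.mean(0).round(1))
for n in F:
    W=cloud(F[n]); 
    for nm,xr,yr,zr in(('weights',(200,340),(-420,-180),(25,90)),('gauge',(200,330),(150,420),(80,130)),('pan',(330,520),(20,130),(80,95)),('port',(330,560),(-180,0),(60,140)),('stand',(180,340),(150,420),(8,40))):
        m=(W[...,0]>xr[0])&(W[...,0]<xr[1])&(W[...,1]>yr[0])&(W[...,1]<yr[1])&(W[...,2]>zr[0])&(W[...,2]<zr[1])
        N,L,st,ce=cv2.connectedComponentsWithStats(m.astype(np.uint8))
        for i in range(1,N):
            if st[i,4]>5:
                p=W[L==i]; print(n,nm,st[i,4],ce[i].round(1),'med',np.median(p,0).round(1),'min',p.min(0).round(1),'max',p.max(0).round(1))
def crop(f,x0,y0,w,h,sc): return cv2.resize(f['pixels'][y0:y0+h,x0:x0+w,::-1],None,fx=sc,fy=sc,interpolation=cv2.INTER_CUBIC)
A=np.hstack([crop(t,258,140,100,75,4),crop(s,265,165,100,75,4)]);B=np.hstack([crop(t,380,205,70,50,4),crop(s,370,255,80,50,4),crop(s,180,170,50,50,4)])
A=cv2.copyMakeBorder(A,0,0,0,max(0,B.shape[1]-A.shape[1]),0);B=cv2.copyMakeBorder(B,0,0,0,A.shape[1]-B.shape[1],0)
cv2.imwrite('pics/crop.png',np.vstack([A,B]))
E
```

```text
block [[468.8, -236.3], [479.6, -395.2], [422.4, -397.4], [412.0, -239.4]] [ 445.7 -317.1   16. ]
plate [[645.4, 141.7], [703.0, -101.9], [555.9, -133.9], [500.0, 106.1]] [601.1   3.   27. ]
```

View pics/crop.png

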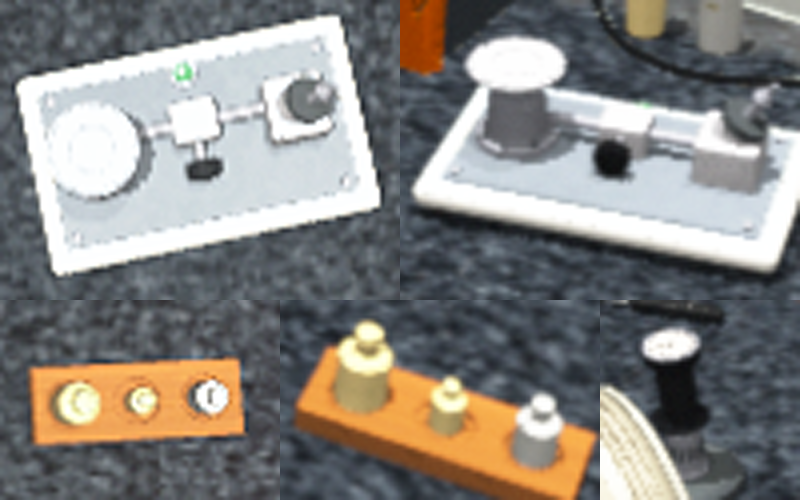

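The crops show the brass big weight nearest the +y end of the block, at top-view pixel (399.5,230.5). The pan centre is near (281.7,177.5) and the dark port collar near (335,165), with the nose leaning to (338.5,162.5). Next I compute world positions.

```bash
python3 - <<'E'
from h import *
F={n:pickle.load(open(n+'0.pkl','rb')) for n in('scene','top')}
t=F['top']
print('rays top: weight knob z50',plane(t,[(399.5,230.5)],45).round(1),'pan',plane(t,[(281.7,177.5)],88).round(1),'collar',plane(t,[(335,165)],74).round(1),'dial',plane(t,[(209,234)],113).round(1))
a=np.array([-57.6,243.6]);a/=np.hypot(*a)
for n in F:
    W=cloud(F[n]); 
    for nm,xr,yr,zr in(('weights',(390,490),(-420,-210),(28,90)),('gauge',(330,600),(200,420),(103,125)),('grip',(330,600),(200,420),(60,95)),('pan',(530,680),(20,150),(82,95)),('port',(550,720),(-150,-20),(62,120)),('loupe/beaker',(350,800),(-350,150),(15,82))):
        m=(W[...,0]>xr[0])&(W[...,0]<xr[1])&(W[...,1]>yr[0])&(W[...,1]<yr[1])&(W[...,2]>zr[0])&(W[...,2]<zr[1])
        N,L,st,ce=cv2.connectedComponentsWithStats(m.astype(np.uint8))
        for i in range(1,N):
            if st[i,4]>8:
                p=W[L==i]; print(n,nm,st[i,4],ce[i].round(1),'med',np.median(p,0).round(1),'mid',((p.min(0)+p.max(0))/2).round(1),'rng',np.ptp(p,0).round(1))
E
```

```text
rays top: weight knob z50 [[ 442.  -268.4   45. ]] pan [[583.4  73.1  88. ]] collar [[625.  -77.3  74. ]] dial [[420.2 264.6 113. ]]
scene weights 188 [391.2 270. ] med [ 436.5 -271.3   45.5] mid [ 440.6 -269.1   46.1] rng [25.8 29.4 35.4]
scene weights 54 [412.1 279.3] med [ 443.1 -319.1   33.7] mid [ 443.1 -318.3   38.5] rng [16.4 15.8 19.2]
scene weights 116 [433.8 286. ] med [ 443.5 -367.9   38.7] mid [ 445.9 -367.    41.1] rng [21.3 24.5 26.1]
scene gauge 122 [197.4 182.2] med [415.5 262.3 111.6] mid [418.3 265.5 109.3] rng [36.9 37.7 12. ]
scene grip 103 [199.1 193.9] med [411.7 258.7  77.7] mid [416.7 262.3  77.4] rng [24.5 22.4 34.3]
scene pan 264 [293.9 180.9] med [583.5  74.4  87.7] mid [583.9  75.8  86.8] rng [68.4 65.2  9.4]
scene port 145 [351.1 193.8] med [623.4 -80.9  75.6] mid [626.1 -76.9  83.4] rng [35.9 40.5 42.3]
scene loupe/beaker 167 [326.  160.1] med [788.5  84.9  49.2] mid [790.5  89.1  48.2] rng [17.5 30.1 66.2]
scene loupe/beaker 129 [343.6 165.4] med [795.6  29.2  45.4] mid [794.5  29.2  45.5] rng [10.7 29.  58.5]
scene loupe/beaker 810 [389.4 185.7] med [ 
[... 1803 characters left out ...]
8.5] mid [ 757.2 -131.7   51.4] rng [83.4 82.5 61. ]
top loupe/beaker 281 [421.5 128.5] med [ 743.7 -335.1   51.2] mid [ 754.5 -333.8   48.7] rng [86.3 32.1 66.5]
top loupe/beaker 15 [266.1 112.8] med [794.9 133.2  19.6] mid [792.  133.1  20.6] rng [14.4 17.8  9.9]
top loupe/beaker 3618 [309.7 175.6] med [600.3  -7.7  28.1] mid [602.4   4.   48.7] rng [195.5 271.3  66. ]
top loupe/beaker 315 [405.9 157.3] med [ 659.8 -288.6   54.4] mid [ 654.3 -285.1   48.6] rng [64.8 62.9 66.6]
top loupe/beaker 581 [405.7 230.2] med [ 443.8 -290.8   18.5] mid [ 444.7 -294.7   41.5] rng [ 60.8 110.6  52.9]
top loupe/beaker 142 [273.9 248.3] med [384.6  95.4  21.4] mid [383.3  95.4  25.9] rng [38.2 36.6 21.8]
```

```bash
cat >> h.py <<'E'
from scipy.spatial.transform import Rotation as Ro
def togo(p,rpy=None):
    "remaining turn and shift in tool axes, full-scale units (turn/pi, shift/25mm)"
    s=r.sense(); R=Ro.from_euler('xyz',s['tcp_rot']); d=R.inv().apply(np.array(p)-s['eef_pos'])/25
    w=np.zeros(3) if rpy is None else (R.inv()*(rpy if isinstance(rpy,Ro) else Ro.from_euler('xyz',rpy))).as_rotvec()/np.pi
    print('t',round(s['clock'],2),'pos',s['eef_pos'].round(1),'rpy',s['tcp_rot'].round(3),'F',s['contact_force'].round(1),'open',round(s['opening'],3),'grip',round(s['grasp_force'],1),'\n turn',w.round(4),'shift',d.round(3),'q',s['qpos'].round(2))
E
A='[0,0,0.0387,0,0,0,0]'
python3 -m inch '[[0,0,0.0387,0,0,0,0],[0,0,0.0387,0,0,0,0],[0,0,0.0387,0,0,0,0],[0,0,0.0387,0,0,0,0],[0,0,0.0387,0,0,0,0],[0,0,0.0387,0,0,0,0],[0,0,0.0387,0,0,0,0],[0,0,0.0387,0,0,0,0]]'
python3 -m inch '[[0,0,0.0387,-0.5,0.1,0,0],[0,0,0,-0.97,0.156,0,0],[0,0,0,-0.97,0.156,0,0],[0,0,0,-0.97,0.156,0,0],[0,0,0,-0.97,0.156,0,0],[0,0,0,-0.97,0.156,0,0],[0,0,0,-0.97,0.156,0,0],[0,0,0,-0.97,0.156,0,0]]'
python3 -c "
from h import *
togo([442,-268,130],[np.pi,0,1.637])"
```

```text
clock: 0.77
eef_pos: [250.0, 572.5, 220.4]
tcp_rot: [-3.141, 0.001, 1.751]
contact_force: [-0.9, 0.5, 0.8]
opening: 1.001
grasp_force: 0.0
clock: 1.43
eef_pos: [293.1, 391.9, 220.6]
tcp_rot: [-3.141, 0.0, 1.636]
contact_force: [-0.1, -0.3, 0.8]
opening: 0.998
grasp_force: 0.0
t 1.43 pos [293.1 391.9 220.6] rpy [-3.141  0.     1.636] F [-0.1 -0.3  0.8] open 0.998 grip 0.0 
 turn [-0.0001  0.0001 -0.0004] shift [-26.727   4.233   3.634] q [ 0.93  0.14  1.92 -0.    1.09  0.86]
```

```bash

python3 -m inch '[[0,0,0,-0.97,0.156,0,0],[0,0,0,-0.97,0.156,0,0],[0,0,0,-0.97,0.156,0,0],[0,0,0,-0.97,0.156,0,0],[0,0,0,-0.97,0.156,0,0],[0,0,0,-0.97,0.156,0,0],[0,0,0,-0.97,0.156,0,0],[0,0,0,-0.97,0.156,0,0]]' >/dev/null
python3 -m inch '[[0,0,0,-0.97,0.156,0,0],[0,0,0,-0.97,0.156,0,0],[0,0,0,-0.97,0.156,0,0],[0,0,0,-0.97,0.156,0,0],[0,0,0,-0.97,0.156,0,0],[0,0,0,-0.97,0.156,0,0],[0,0,0,-0.97,0.156,0,0],[0,0,0,-0.97,0.156,0,0]]' >/dev/null
python3 -m inch '[[0,0,0,-0.97,0.156,0.3,0],[0,0,0,-0.97,0.156,0.4,0],[0,0,0,-0.97,0.156,0.4,0],[0,0,0,-0.97,0.156,0.4,0],[0,0,0,-0.97,0.156,0.4,0],[0,0,0,-0.97,0.156,0.4,0],[0,0,0,-0.9,0.156,0.4,0],[0,0,0,-0.8,0.156,0.3,0]]' >/dev/null
python3 -c "
from h import *
togo([442,-268,43],[np.pi,0,1.637])"
```

```text
t 3.43 pos [ 423.5 -176.7  144.9] rpy [-3.141 -0.     1.635] F [ 0.8 -0.5  0. ] open 1.002 grip 0.0 
 turn [-0.0003 -0.0001 -0.0006] shift [-3.691  0.506  4.075] q [-0.4   0.19  2.05 -0.    0.9  -0.46]
```

```bash

python3 -m inch '[[0,0,0,-0.8,0.11,0.3,0],[0,0,0,-0.8,0.11,0.3,0],[0,0,0,-0.8,0.11,0.3,0],[0,0,0,-0.7,0.1,0.3,0],[0,0,0,-0.4,0.05,0.3,0],[0,0,0,-0.15,0,0.3,0],[0,0,0,0,0,0.1,0],[0,0,0,0,0,0,0]]' >/dev/null
python3 -c "
from h import *
togo([442,-268,43],[np.pi,0,1.637])
t=grab('top');s=grab('scene')
a=t['pixels'][200:260,360:460,::-1];b=s['pixels'][215:300,350:450,::-1]
a=cv2.resize(a,None,fx=4,fy=4,interpolation=2);b=cv2.resize(b,None,fx=4,fy=4,interpolation=2)
cv2.imwrite('pics/hov.png',np.vstack([a,b]))"
```

```text
t 4.1 pos [ 440.8 -264.7   97.4] rpy [-3.140e+00 -2.000e-03  1.635e+00] F [-0.6  0.3  0.2] open 1.0 grip 0.0 
 turn [-0.0006 -0.0005 -0.0005] shift [-0.137  0.045  2.177] q [-0.54  0.34  1.97  0.    0.83 -0.61]
```

View pics/hov.png

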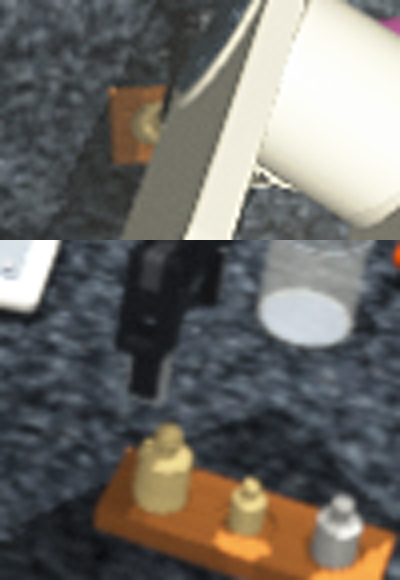

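The scene crop shows the fingers hovering just above and behind the brass weight, clear of its neighbours. I'll descend and grip.

```bash

python3 -m inch '[[0,0,0,-0.13,0.04,0.3,0],[0,0,0,0,0,0.5,0],[0,0,0,0,0,0.5,0],[0,0,0,0,0,0.5,0],[0,0,0,0,0,0.28,0],[0,0,0,0,0,0.1,0],[0,0,0,0,0,0,0],[0,0,0,0,0,0,0]]'
python3 -m inch '[[0,0,0,0,0,0,0.6],[0,0,0,0,0,0,0.7],[0,0,0,0,0,0,0.8],[0,0,0,0,0,0,0.8],[0,0,0,0,0,0,0.8],[0,0,0,0,0,0,0.8],[0,0,0,0,0,0,0.8],[0,0,0,0,0,0,0.8]]' 30
python3 -c "
from h import *
togo([442,-268,43],[np.pi,0,1.637])"
```

```text
clock: 4.87
eef_pos: [443.2, -268.9, 44.2]
tcp_rot: [3.141, 0.0, 1.636]
contact_force: [-0.1, -0.2, -0.2]
opening: 0.996
grasp_force: 0.0
clock: 5.53
eef_pos: [443.1, -269.0, 44.0]
tcp_rot: [3.141, 0.0, 1.635]
contact_force: [0.4, -0.4, 0.5]
opening: 0.199
grasp_force: 16.4
t 5.53 pos [ 443.1 -269.    44. ] rpy [3.141 0.    1.635] F [ 0.4 -0.4  0.5] open 0.199 grip 16.4 
 turn [ 0.0001  0.0001 -0.0005] shift [ 0.042 -0.043  0.041] q [-0.55  0.43  1.99  0.    0.71 -0.61]
```

```bash

python3 -m inch '[[0,0,0,0,0,0,0.8],[0,0,0,0,0,0,0.8]]'
python3 -c "
from h import *
t=grab('top');s=grab('scene')
a=t['pixels'][200:260,360:460,::-1];b=s['pixels'][215:300,350:450,::-1]
a=cv2.resize(a,None,fx=4,fy=4,interpolation=2);b=cv2.resize(b,None,fx=4,fy=4,interpolation=2)
cv2.imwrite('pics/grip.png',np.vstack([a,b]))"
```

```text
clock: 5.7
eef_pos: [443.1, -269.0, 44.0]
tcp_rot: [3.141, 0.0, 1.636]
contact_force: [0.6, 0.5, 2.1]
opening: 0.204
grasp_force: 16.6
```

View pics/grip.png

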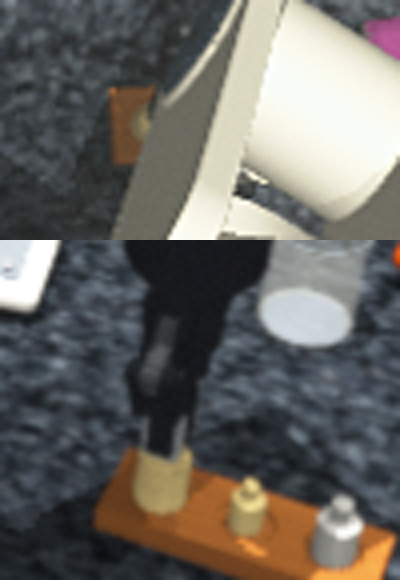

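```bash
python3 -c "
from h import *
f=pickle.load(open('scene0.pkl','rb'));T=np.linalg.inv(np.array(f['cam_to_world']))
P=np.array([(428,-269,22),(428,-269,43),(428,-269,13),(434,-269,22),(434,-269,44),(434,-269,60),(443,-269,63)],float)
q,_=cv2.projectPoints((P@T[:3,:3].T+T[:3,3]),np.zeros(3),np.zeros(3),K(f),np.array(f['dist'],float));q=q.reshape(-1,2);print(((q-[350,215])*4+[0,240]).round())
s=r.sense();print(s['eef_pos'],s['contact_force'],s['joint_efforts'])
print({k:v for k,v in vars(r).items() if not k.startswith('_')})
"
```

```text
[[151. 500.]
 [155. 472.]
 [149. 511.]
 [155. 493.]
 [159. 464.]
 [163. 443.]
 [169. 429.]]
[ 443.08835843 -268.95601923   43.97577461] [ 0.9010881  -0.32606135  1.9259037 ] [-2.31610034e-01 -5.30166543e+01 -2.13852578e+01 -1.11574398e-01
  1.23612550e-01 -8.35470128e-03]
{}
```

```bash
python3 -c "
from h import *
f=grab('scene','now');W=cloud(f)
for v in range(255,286,2): print(v,[tuple(W[v,u].round().astype(int)) for u in (387,389,391,393,395)],f['pixels'][v,391])
"
```

```text
255 [(np.int64(392), np.int64(-270), np.int64(123)), (np.int64(389), np.int64(-276), np.int64(127)), (np.int64(386), np.int64(-281), np.int64(132)), (np.int64(389), np.int64(-284), np.int64(131)), (np.int64(409), np.int64(-282), np.int64(115))] [20 22 25]
257 [(np.int64(400), np.int64(-269), np.int64(111)), (np.int64(405), np.int64(-271), np.int64(108)), (np.int64(393), np.int64(-279), np.int64(121)), (np.int64(393), np.int64(-283), np.int64(123)), (np.int64(410), np.int64(-283), np.int64(109))] [20 22 23]
259 [(np.int64(403), np.int64(-268), np.int64(103)), (np.int64(405), np.int64(-272), np.int64(103)), (np.int64(404), np.int64(-277), np.int64(106)), (np.int64(399), np.int64(-282), np.int64(113)), (np.int64(409), np.int64(-284), np.int64(105))] [25 25 29]
261 [(np.int64(424), np.int64(-262), np.int64(78)), (np.int64(422), np.int64(-267), np.int64(82)), (np.int64(423), np.int64(-272), np.int64(83)), (np.int64(405), np.int64(-281), np.int64(101)), (np.int64(430), np.int64(-278), np.int64(81))] [23 24 26]
263 [(np.int64(419), np.int64(-265), np.int64(77)), (np.int64(421), np.int64(-26
[... 2255 characters left out ...]
(428), np.int64(-272), np.int64(20)), (np.int64(430), np.int64(-276), np.int64(20)), (np.int64(431), np.int64(-281), np.int64(22)), (np.int64(441), np.int64(-282), np.int64(14))] [174 154  98]
283 [(np.int64(425), np.int64(-269), np.int64(15)), (np.int64(428), np.int64(-273), np.int64(14)), (np.int64(429), np.int64(-277), np.int64(15)), (np.int64(433), np.int64(-281), np.int64(14)), (np.int64(432), np.int64(-285), np.int64(17))] [154 116  71]
285 [(np.int64(419), np.int64(-272), np.int64(15)), (np.int64(420), np.int64(-276), np.int64(16)), (np.int64(423), np.int64(-280), np.int64(16)), (np.int64(427), np.int64(-283), np.int64(14)), (np.int64(427), np.int64(-287), np.int64(16))] [138  82  40]
```

The fingers hold the knob, with tips near z = 46; an opening of 0.2 is about 17 mm. That is a usable grip because the weight hangs below it. I'll lift and check.

```bash

python3 -m inch '[[0,0,0,0,0,-0.1,0.8],[0,0,0,0,0,-0.2,0.8],[0,0,0,0,0,-0.3,0.8],[0,0,0,0,0,-0.5,0.8],[0,0,0,0,0,-0.7,0.8],[0,0,0,0,0,-0.7,0.8],[0,0,0,0,0,-0.3,0.8],[0,0,0,0,0,0,0.8]]' 40
python3 -m inch '[[0,0,0,0,0,0,0.8],[0,0,0,0,0,0,0.8]]'
python3 -c "
from h import *
s=grab('scene');W=cloud(s)
b=s['pixels'][175:300,350:450,::-1]
cv2.imwrite('pics/lift.png',cv2.resize(b,None,fx=4,fy=4,interpolation=2))
hsv=cv2.cvtColor(s['pixels'],cv2.COLOR_RGB2HSV)
m=(abs(W[...,0]-443)<40)&(abs(W[...,1]+269)<35)&(W[...,2]>45)&(hsv[...,1]>70)&(hsv[...,2]>90)
p=W[m];print(m.sum(),p.min(0),p.max(0),np.median(p,0)); ys,xs=np.where(m);print(xs.min(),xs.max(),ys.min(),ys.max())
"
```

```text
clock: 6.52
eef_pos: [444.0, -269.6, 115.9]
tcp_rot: [3.139, 0.002, 1.636]
contact_force: [0.2, -0.5, -2.4]
opening: 0.204
grasp_force: 15.4
clock: 6.68
eef_pos: [442.4, -268.6, 113.2]
tcp_rot: [-3.141, -0.001, 1.636]
contact_force: [-0.0, 0.0, -1.5]
opening: 0.206
grasp_force: 15.4
207 [ 403.04714172 -283.77265086   80.69436027] [ 449.86489549 -234.0144251   320.45938598] [ 431.08504303 -271.27879847  103.74190725]
385 408 164 260
```

View pics/lift.png

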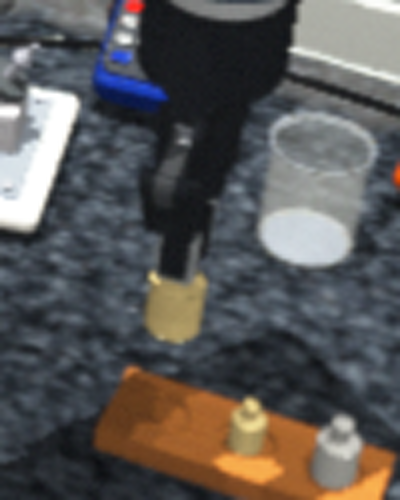

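The lift crop shows the weight hanging upright in the fingers and the other two still in the block. Next I carry it to the pan.

```bash

python3 -m inch '[[0,0,0,0.1,0.05,-0.3,0.8],[0,0,0,0.25,0.12,-0.4,0.8],[0,0,0,0.4,0.2,-0.4,0.8],[0,0,0,0.5,0.25,-0.4,0.8],[0,0,0,0.6,0.29,-0.3,0.8],[0,0,0,0.6,0.29,-0.2,0.8],[0,0,0,0.6,0.29,0,0.8],[0,0,0,0.6,0.29,0,0.8]]' >/dev/null
python3 -m inch '[[0,0,0,0.6,0.29,0,0.8],[0,0,0,0.6,0.29,0,0.8],[0,0,0,0.6,0.29,0,0.8],[0,0,0,0.6,0.29,0,0.8],[0,0,0,0.6,0.29,0,0.8],[0,0,0,0.6,0.29,0,0.8],[0,0,0,0.6,0.29,0,0.8],[0,0,0,0.6,0.29,0,0.8]]' >/dev/null
python3 -m inch '[[0,0,0,0.6,0.29,0,0.8],[0,0,0,0.6,0.29,0,0.8],[0,0,0,0.6,0.29,0,0.8],[0,0,0,0.6,0.29,0,0.8],[0,0,0,0.6,0.29,0,0.8],[0,0,0,0.5,0.24,0,0.8],[0,0,0,0.4,0.19,0,0.8],[0,0,0,0.2,0.1,0,0.8]]' >/dev/null
python3 -c "
from h import *
togo([584.3,75,139],[np.pi,0,1.637])"
```

```text
t 8.73 pos [574.9  55.8 164.4] rpy [ 3.141 -0.     1.637] F [-0.1 -0.8 -1.5] open 0.205 grip 15.2 
 turn [ 0.0002 -0.0001 -0.0001] shift [0.741 0.426 1.017] q [0.09 0.34 1.79 0.   1.01 0.03]
```

```bash

python3 -m inch '[[0,0,0,0.3,0.17,0.1,0.8],[0,0,0,0.25,0.15,0.3,0.8],[0,0,0,0.12,0.07,0.3,0.8],[0,0,0,0,0,0.2,0.8],[0,0,0,0,0,0.1,0.8],[0,0,0,0,0,0,0.8],[0,0,0,0,0,0,0.8]]' >/dev/null
python3 -c "
from h import *
togo([584.3,75,119],[np.pi,0,1.637])
t=grab('top');s=grab('scene');pickle.dump((t,s),open('pl.pkl','wb'))
a=t['pixels'][140:215,258:358,::-1];b=s['pixels'][130:230,255:355,::-1]
cv2.imwrite('pics/pl.png',np.vstack([cv2.resize(x,None,fx=3,fy=3,interpolation=2) for x in(a,b)]))
for f,b in((s,(265,150,320,200)),(t,(250,150,310,210))):
    W=cloud(f)
    hsv=cv2.cvtColor(f['pixels'],cv2.COLOR_RGB2HSV); m=(hsv[...,0]>15)&(hsv[...,0]<32)&(hsv[...,1]>70)&(hsv[...,2]>90)&(W[...,2]>90)&(abs(W[...,0]-584)<40)&(abs(W[...,1]-75)<40)
    p=W[m];print(m.sum(),p.min(0).round(1),p.max(0).round(1)) if m.sum() else 0
"
```

```text
t 9.32 pos [582.7  70.9 138.6] rpy [-3.141  0.     1.635] F [-0.6  0.7 -1.7] open 0.206 grip 15.2 
 turn [-0.0003  0.     -0.0006] shift [0.159 0.077 0.782] q [ 0.12  0.39  1.79 -0.    0.97  0.05]
137 [564.8  55.4 108.5] [594.   81.8 143.7]
2 [572.3  58.2 115.9] [576.4  61.5 125.7]
```

View pics/pl.png

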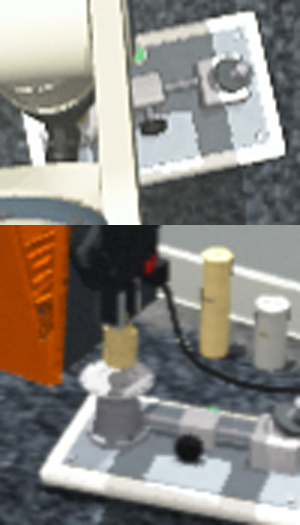

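```bash

python3 -c "
from h import *
t,s=pickle.load(open('pl.pkl','rb'));W=cloud(s);W0=cloud(pickle.load(open('scene0.pkl','rb')))
T=np.array(s['cam_to_world']);cx=T[:3,0]
hsv=cv2.cvtColor(s['pixels'],cv2.COLOR_RGB2HSV); m=(hsv[...,0]>15)&(hsv[...,0]<32)&(hsv[...,1]>70)&(hsv[...,2]>90)&(W[...,2]>100)&(W[...,2]<136)&(abs(W[...,0]-584)<40)&(abs(W[...,1]-75)<40)
m0=(abs(W0[...,2]-88)<5)&(abs(W0[...,0]-584)<45)&(abs(W0[...,1]-75)<45)
for v in range(160,185,2):
    u=np.where(m[v])[0]; print(v,u.min() if len(u) else 0,u.max() if len(u) else 0, W[v,u].mean(0).round(1) if len(u) else '')
for v in range(174,190,2):
    u=np.where(m0[v])[0]; print('pan',v,u.min(),u.max())
P=np.array([(584.3,75,88),(584.3,75,125),(582.7,70.9,118),(582.7,70.9,107.6)],float);Ti=np.linalg.inv(T)
print(cv2.projectPoints(P@Ti[:3,:3].T+Ti[:3,3],np.zeros(3),np.zeros(3),K(s),np.array(s['dist'],float))[0].reshape(-1,2).round(1))
u,v=np.where(m0)[::-1];print('pan mid px',(u.min()+u.max())/2,(v.min()+v.max())/2)
"
```

```text
160 0 0 
162 0 0 
164 0 0 
166 0 0 
168 290 300 [575.5  66.8 134.4]
170 290 300 [573.1  64.3 130.2]
172 290 299 [571.8  65.1 124.6]
174 290 299 [572.   65.3 118.3]
176 291 298 [572.3  65.5 111.8]
178 0 0 
180 0 0 
182 0 0 
184 0 0 Traceback (most recent call last):
  File "<string>", line 10, in <module>
    u=np.where(m0[v])[0]; print('pan',v,u.min(),u.max())
                                        ~~~~~^^
    return umr_minimum(a, axis, None, out, keepdims, initial, where)
ValueError: zero-size array to reduction operation minimum which has no identity
```

```bash

python3 -c "
from h import *
t,s=pickle.load(open('pl.pkl','rb'));W0=cloud(pickle.load(open('scene0.pkl','rb')))
T=np.array(s['cam_to_world'])
m0=(abs(W0[...,2]-88)<5)&(abs(W0[...,0]-584)<45)&(abs(W0[...,1]-75)<45)
P=np.array([(584.3,75,88),(584.3,75,125),(582.7,70.9,122),(582.7,70.9,107.6)],float);Ti=np.linalg.inv(T)
print(cv2.projectPoints(P@Ti[:3,:3].T+Ti[:3,3],np.zeros(3),np.zeros(3),K(s),np.array(s['dist'],float))[0].reshape(-1,2).round(1))
v,u=np.where(m0);print('pan mid px',(u.min()+u.max())/2,(v.min()+v.max())/2,u.min(),u.max(),v.min(),v.max())
c=cv2.findContours(m0.astype(np.uint8),0,1)[0];print(cv2.fitEllipse(max(c,key=len)))
"
```

```text
[[293.9 180.6]
 [293.8 168.8]
 [294.8 170.4]
 [294.8 175.1]]
pan mid px 294.0 181.0 282 306 175 187
((293.93902587890625, 180.9258270263672), (12.52987003326416, 24.069459915161133), 89.81114196777344)
```

```bash

python3 -m inch '[[0,0,0,0.08,0.04,0.1,0.8],[0,0,0,0.08,0.04,0.15,0.8],[0,0,0,0,0,0.15,0.8],[0,0,0,0,0,0.14,0.8],[0,0,0,0,0,0.1,0.8],[0,0,0,0,0,0.04,0.8],[0,0,0,0,0,0,0.8],[0,0,0,0,0,0,0.8]]'
python3 -c "
from h import *
togo([584.3,75,115],[np.pi,0,1.637])"
```

```text
clock: 10.08
eef_pos: [584.7, 75.5, 121.8]
tcp_rot: [-3.141, 0.0, 1.636]
contact_force: [-0.3, -0.3, -1.7]
opening: 0.202
grasp_force: 15.2
t 10.08 pos [584.7  75.5 121.8] rpy [-3.141  0.     1.636] F [-0.3 -0.3 -1.7] open 0.202 grip 15.2 
 turn [-0.      0.     -0.0005] shift [-0.018 -0.017  0.273] q [ 0.13  0.41  1.8  -0.    0.94  0.06]
```

```bash

python3 -m inch '[[0,0,0,-0.01,-0.01,0.04,0.8],[0,0,0,0,0,0.04,0.8],[0,0,0,0,0,0.04,0.8],[0,0,0,0,0,0.04,0.8],[0,0,0,0,0,0.04,0.8],[0,0,0,0,0,0.02,0.8],[0,0,0,0,0,0,0.8],[0,0,0,0,0,0,0.8]]'
for i in 1 2 3; do python3 -m inch '[[0,0,0,0,0,0,0.8]]' | grep -E 'pos|force'; done
```

```text
clock: 10.75
eef_pos: [584.5, 75.3, 116.4]
tcp_rot: [3.142, -0.0, 1.636]
contact_force: [0.0, -0.5, -0.5]
opening: 0.203
grasp_force: 15.5
eef_pos: [584.5, 75.3, 116.5]
contact_force: [0.8, -0.3, -1.6]
grasp_force: 15.5
eef_pos: [584.5, 75.3, 116.5]
contact_force: [0.2, -0.4, -0.2]
grasp_force: 15.5
eef_pos: [584.5, 75.3, 116.5]
contact_force: [0.4, -0.2, -0.6]
grasp_force: 15.5
```

```bash

python3 -m inch '[[0,0,0,0,0,0.03,0.8],[0,0,0,0,0,0.03,0.8],[0,0,0,0,0,0.03,0.8],[0,0,0,0,0,0.02,0.8],[0,0,0,0,0,0,0.8],[0,0,0,0,0,0,0.8]]' | grep -E 'pos|force'
for i in 1 2 3; do python3 -m inch '[[0,0,0,0,0,0,0.8]]' | grep -E 'pos|act_force'; done
```

```text
eef_pos: [584.5, 75.2, 113.6]
contact_force: [-0.2, -0.2, 0.4]
grasp_force: 15.8
eef_pos: [584.5, 75.3, 113.7]
contact_force: [0.2, -0.1, 0.3]
eef_pos: [584.5, 75.2, 113.7]
contact_force: [0.2, -1.7, -0.2]
eef_pos: [584.5, 75.3, 113.7]
contact_force: [-0.5, -0.3, 0.6]
```

```bash

python3 -m inch '[[0,0,0,0,0,0,0.78],[0,0,0,0,0,0,0.76],[0,0,0,0,0,0,0.7],[0,0,0,0,0,0,0.6],[0,0,0,0,0,0,0.5],[0,0,0,0,0,0,0.5]]' | grep -E 'force|open'
python3 -m inch '[[0,0,0,0,0,-0.3,0.4],[0,0,0,0,0,-0.5,0.4],[0,0,0,0,0,-0.8,0.4],[0,0,0,0,0,-0.8,0.4],[0,0,0,0,0,-0.8,0.4],[0,0,0,0,0,-0.4,0.4],[0,0,0,0,0,0,0.4]]'
python3 -c "
from h import *
s=grab('scene');pickle.dump(s,open('rel.pkl','wb'));t=grab('top')
W=cloud(s);hsv=cv2.cvtColor(s['pixels'],cv2.COLOR_RGB2HSV); m=(hsv[...,0]>15)&(hsv[...,0]<32)&(hsv[...,1]>70)&(hsv[...,2]>90)&(W[...,2]>70)&(W[...,2]<136)&(abs(W[...,0]-584)<40)&(abs(W[...,1]-75)<40)
for v in range(164,190,2):
    u=np.where(m[v])[0]; print(v,u.min() if len(u) else 0,u.max() if len(u) else 0,W[v,u].mean(0).round(1) if len(u) else '')
b=s['pixels'][100:230,255:365,::-1];cv2.imwrite('pics/rel.png',cv2.resize(b,None,fx=4,fy=4,interpolation=2))
"
```

```text
contact_force: [0.8, -0.2, -0.4]
opening: 0.502
grasp_force: 0.0
clock: 12.83
eef_pos: [586.2, 75.5, 207.1]
tcp_rot: [3.136, -0.0, 1.636]
contact_force: [0.3, 0.5, -0.6]
opening: 0.604
grasp_force: 0.0
164 0 0 
166 292 295 [587.5  77.9 131.1]
168 291 296 [581.2  74.  129.3]
170 291 296 [584.8  76.4 120.5]
172 289 298 [581.8  73.3 116.9]
174 289 298 [577.3  70.1 114. ]
176 289 298 [574.3  69.9 109.4]
178 289 298 [573.9  69.6 103.5]
180 289 298 [574.8  70.3  96.5]
182 289 298 [574.   69.8  90.7]
184 290 296 [571.8  70.   85.5]
186 0 0 
188 0 0
```

View pics/rel.png

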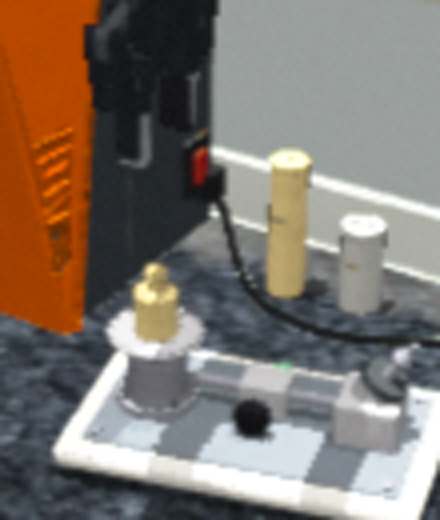

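The weight stands upright and centred: columns 289–298 against a pan centre of 293.9. The picture also shows the port's dark collar near scene pixel (351,195) with the nose at about (355,188). Next I measure the port and check the fingertip height.

```bash

python3 -c "
from h import *
s=pickle.load(open('rel.pkl','rb'));t=pickle.load(open('top0.pkl','rb'));W=cloud(s)
for v in range(126,146,2): print(v,[W[v,u].round().astype(int).tolist() for u in (286,289,291)],s['pixels'][v,289].tolist())
n=np.array([.115,-.4865,.866]);p0=np.array([621,-80.7,74.])
def proj(f,P):
    T=np.linalg.inv(np.array(f['cam_to_world']));return cv2.projectPoints(np.array(P)@T[:3,:3].T+T[:3,3],np.zeros(3),np.zeros(3),K(f),np.array(f['dist'],float))[0].reshape(-1,2)
cs=[]
for nm,f,(x0,y0,x1,y1) in(('scene',s,(335,180,366,212)),('top',t,(322,152,348,180))):
    print(nm,'pred seat,pin tip',proj(f,[p0,p0+33*n]).round(1).tolist())
    g=cv2.cvtColor(f['pixels'],cv2.COLOR_RGB2GRAY)[y0:y1,x0:x1]; m=((g<125)).astype(np.uint8)
    print('\n'.join(' '.join('%3d'%a for a in r_[::1]) for r_ in g[:26]))
    W=cloud(f)[y0:y1,x0:x1]; 
    c,_=cv2.findContours(m,0,1)
"
```

```text
126 [[530, 63, 274], [545, 64, 268], [550, 61, 267]] [22, 26, 27]
128 [[527, 60, 271], [547, 65, 262], [552, 62, 261]] [27, 29, 32]
130 [[549, 75, 253], [549, 66, 255], [555, 64, 253]] [40, 42, 43]
132 [[548, 74, 248], [551, 67, 249], [555, 64, 248]] [39, 40, 43]
134 [[548, 74, 243], [551, 67, 243], [554, 64, 243]] [42, 42, 46]
136 [[548, 74, 238], [549, 66, 239], [555, 65, 237]] [41, 44, 44]
138 [[548, 75, 232], [547, 65, 234], [554, 63, 232]] [41, 42, 44]
140 [[556, 80, 221], [548, 66, 228], [555, 64, 226]] [82, 85, 85]
142 [[711, 181, 120], [727, 181, 113], [743, 184, 105]] [45, 50, 52]
144 [[710, 181, 114], [729, 182, 105], [741, 183, 100]] [37, 39, 43]
scene pred seat,pin tip [[351.4, 195.2], [358.3, 187.1]]
 90  86  72  57  52  62  74  81  79  78  80  84  84  74  71  67  74  71  65  72  77  75  64  51  51  62  73  85  95 105 117
 89  86  75  69  75  85  97  91  78  72  77  90  94  94  89  90  90  86  87  98  97  88  71  58  61  58  50  55  67  80  93
 40  42  45  65  82  89  90  79  69  64  71  82  91  92  90  89  89  81  74  71  65  64  56  53  63  73  70  61  60  64  75
 33  
[... 4905 characters left out ...]
 255 254 253 254 253 243 243 246 255 255 255 235 143 221 217 227 255 254 255
216 215 165 150 255 255 255 255 255 255 255 255 255 255 255 252 236 219 169 190 217 215 227 255 254 255
218 219 166 160 250 255 247 255 255 255 245 230 227 220 196 166 114 117 187 224 217 216 227 255 254 255
219 215 167 150 203 249 193 232 222 204 153 128 111 132 134 152 169 178 223 218 218 217 231 252 255 254
220 217 186 159 123 160 142 116 121 135 138 174 174 186 185 196 206 215 220 219 219 218 220 228 255 254
218 219 208 187 153 154 169 169 177 186 185 208 207 206 203 202 213 218 216 219 220 218 216 216 255 254
220 220 216 201 193 192 204 202 208 214 216 215 215 215 214 211 219 217 216 215 218 220 219 229 255 254
```

```bash

python3 -c "
from h import *
s=pickle.load(open('rel.pkl','rb'));t=pickle.load(open('top0.pkl','rb'))
n=np.array([.115,-.4865,.866]);n/=np.linalg.norm(n);u=np.array([.973,.2295,0]);w=np.cross(n,u)
def proj(f,P):
    T=np.linalg.inv(np.array(f['cam_to_world']));return cv2.projectPoints(np.array(P)@T[:3,:3].T+T[:3,3],np.zeros(3),np.zeros(3),K(f),np.array(f['dist'],float))[0].reshape(-1,2)
a=np.linspace(0,2*np.pi,72)[:,None]
for p0 in ([621,-80.7,74.],[625,-78.2,74.],[624,-80,74]):
    for nm,f,o in(('scene',s,(335,180)),('top',t,(322,152))):
        q=proj(f,p0+17.5*(np.cos(a)*u+np.sin(a)*w))-o; print(p0,nm,'cols %.1f %.1f rows %.1f %.1f'%(q[:,0].min(),q[:,0].max(),q[:,1].min(),q[:,1].max()),'seat,bead,nose,pin',(proj(f,[p0+k*n for k in (0,16,25,33)])-o).round(1).tolist())
    
for nm,f,(x0,y0,x1,y1) in(('scene',s,(335,180,366,212)),('top',t,(322,152,348,180))):
    W=cloud(f)[y0:y1,x0:x1];g=cv2.cvtColor(f['pixels'],cv2.COLOR_RGB2GRAY)[y0:y1,x0:x1]
    d=(W-[624,-80,74]);h=d@n;m=(abs(h)<4)&(np.linalg.norm(d,axis=2)<22);p=W[m];c=p.mean(0);U=np.linalg.svd(p-c)[2][2];print(nm,m.sum(),'c',c.round(1),'n',(U*np.sign(U[2])).round(3),'mid u,w',((d[m]@u).min()+(d[m]@u).max())/2,((d[m]@w).min()+(d[m]@w).max())/2, np.median(h[m]))
    m=(h>14)&(h<40)&(np.linalg.norm(d-h[...,None]*n,axis=2)<14);p=d[m];print(' nipple pts',m.sum(),'u,w med',np.median(p@u).round(1),np.median(p@w).round(1),'hmax',h[m].max())
"
```

```text
[621, -80.7, 74.0] scene cols 10.8 22.0 rows 10.1 20.4 seat,bead,nose,pin [[16.4, 15.2], [19.7, 11.3], [21.6, 9.1], [23.3, 7.1]]
[621, -80.7, 74.0] top cols 9.0 19.3 rows 8.5 20.3 seat,bead,nose,pin [[14.2, 14.4], [17.2, 12.9], [18.9, 12.1], [20.5, 11.3]]
[625, -78.2, 74.0] scene cols 10.6 21.8 rows 9.1 19.3 seat,bead,nose,pin [[16.2, 14.2], [19.5, 10.3], [21.4, 8.1], [23.1, 6.2]]
[625, -78.2, 74.0] top cols 8.1 18.5 rows 7.1 18.9 seat,bead,nose,pin [[13.3, 13.0], [16.3, 11.5], [18.1, 10.6], [19.6, 9.9]]
[624, -80, 74] scene cols 11.1 22.2 rows 9.5 19.7 seat,bead,nose,pin [[16.7, 14.6], [20.0, 10.7], [21.9, 8.5], [23.5, 6.5]]
[624, -80, 74] top cols 8.8 19.1 rows 7.5 19.3 seat,bead,nose,pin [[14.0, 13.3], [17.0, 11.9], [18.7, 11.0], [20.3, 10.2]]
scene 78 c [624.4 -78.1  74.1] n [ 0.095 -0.481  0.871] mid u,w 3.0567266056904367 1.1770345861277072 -0.8086909545412515
 nipple pts 25 u,w med 1.0 1.4 hmax 32.829254632290656
top 80 c [626.3 -75.4  77.1] n [ 0.105 -0.469  0.877] mid u,w 4.189607740410726 2.7732670681647873 0.5419809859405743
 nipple pts 22 u,w med 4.0 3.3 hmax 36.18233184405023
```

```bash

python3 -m inch '[[0,0,-0.0265,0,0,0,0],[0,0,-0.0265,0,0,0,0],[0,0,0,0.75,-0.39,0,0],[0,0,0,0.75,-0.39,0,0],[0,0,0,0.75,-0.39,0,0],[0,0,0,0.75,-0.39,0,0],[0,0,0,0.75,-0.39,0,0],[0,0,0,0.75,-0.39,0,0]]' >/dev/null
python3 -m inch '[[0,0,0,0.75,-0.39,0,0],[0,0,0,0.75,-0.39,0,0],[0,0,0,0.75,-0.39,0,0],[0,0,0,0.75,-0.39,0,0],[0,0,0,0.75,-0.39,0,0],[0,0,0,0.5,-0.25,0.4,0],[0,0,0,0.2,-0.1,0.4,0],[0,0,0,0,0,0.2,0]]' >/dev/null
python3 -c "
from h import *
togo([419,265.4,140],[np.pi,0,1.803])"
```

```text
t 14.27 pos [418.6 266.4 176.4] rpy [-3.139e+00  1.000e-03  1.804e+00] F [-0.8  0.5 -0.5] open 1.001 grip 0.0 
 turn [-0.001   0.0003  0.0002] shift [-0.04   0.013  1.457] q [0.56 0.21 1.95 0.   0.99 0.33]
```

```bash

python3 -m inch '[[0,0,0,-0.04,0,0.3,0],[0,0,0,0,0,0.5,0],[0,0,0,0,0,0.4,0],[0,0,0,0,0,0.2,0],[0,0,0,0,0,0,0],[0,0,0,0,0,0,0]]' >/dev/null
python3 -c "
from h import *
togo([419,265.4,82],[np.pi,0,1.803])
s=grab('scene');W=cloud(s);pickle.dump(s,open('g1.pkl','wb'))
S0=pickle.load(open('scene0.pkl','rb'));W0=cloud(S0)
d=(W0[...,2]*0+np.linalg.norm(W-W0,axis=2))>15
e=W-[419,265.4,0];a=e@[.973,.23,0];b=e@[-.23,.973,0]
for lo,hi in((-65,-30),(30,65),(-20,20)):
    m=d&(a>lo)&(a<hi)&(abs(b)<25)&(W[...,2]>60)&(W[...,2]<230);z=W[m][:,2];print(lo,hi,m.sum(),np.sort(z)[:12].round(0) if m.sum() else '', [a[m].min().round(),a[m].max().round(),b[m].min().round(),b[m].max().round()] if m.sum() else '')
cv2.imwrite('pics/g1.png',cv2.resize(s['pixels'][100:240,150:260,::-1],None,fx=4,fy=4,interpolation=2))
"
```

```text
t 14.77 pos [420.7 265.1 143.3] rpy [-3.141  0.     1.801] F [-0.1  0.4  0.2] open 0.998 grip 0.0 
 turn [-0.0002  0.0001 -0.0005] shift [ 0.029 -0.059  2.454] q [ 0.56  0.25  1.98 -0.    0.92  0.33]
-65 -30 194 [166. 166. 167. 167. 167. 168. 169. 170. 171. 172. 172. 173.] [np.float64(-65.0), np.float64(-31.0), np.float64(-17.0), np.float64(11.0)]
30 65 176 [166. 167. 168. 168. 168. 169. 170. 170. 170. 170. 171. 172.] [np.float64(31.0), np.float64(65.0), np.float64(-18.0), np.float64(13.0)]
-20 20 7 [226. 226. 227. 228. 228. 229. 229.] [np.float64(-19.0), np.float64(14.0), np.float64(-10.0), np.float64(3.0)]
```

View pics/g1.png

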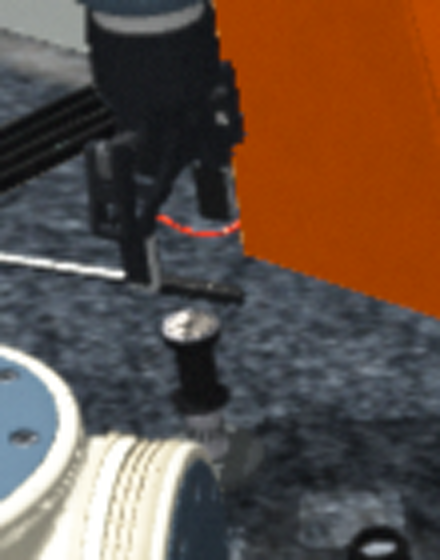

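The fully open fingertips sit at z ≈ 166 while the TCP reads 143, so the tips are about 31 mm farther back than described. I'll grasp with a reported TCP z of about 52.

```bash

python3 -m inch '[[0,0,0,0.03,-0.06,0.3,0],[0,0,0,0,0,0.5,0],[0,0,0,0,0,0.6,0],[0,0,0,0,0,0.6,0],[0,0,0,0,0,0.6,0],[0,0,0,0,0,0.5,0],[0,0,0,0,0,0.4,0],[0,0,0,0,0,0.15,0]]' | grep -E 'pos|force'
python3 -m inch '[[0,0,0,0,0,0,0],[0,0,0,0,0,0,0.5],[0,0,0,0,0,0,0.6],[0,0,0,0,0,0,0.9],[0,0,0,0,0,0,0.9],[0,0,0,0,0,0,0.9],[0,0,0,0,0,0,0.9],[0,0,0,0,0,0,0.9]]' 60
python3 -c "
from h import *
togo([419,265.4,52],[np.pi,0,1.803])
s=grab('scene');W=cloud(s);pickle.dump(s,open('g2.pkl','wb'))
W0=cloud(pickle.load(open('scene0.pkl','rb')))
d=np.linalg.norm(W-W0,axis=2)>8
e=W-[419,265.4,0];a=e@[.973,.23,0];b=e@[-.23,.973,0]
for lo,hi in((-40,-10),(10,40)):
    m=d&(a>lo)&(a<hi)&(abs(b)<25)&(W[...,2]>40)&(W[...,2]<160);z=W[m][:,2];print(lo,hi,m.sum(),np.sort(z)[:12].round(0) if m.sum() else '')
"
```

```text
eef_pos: [418.2, 265.6, 51.1]
contact_force: [0.2, 0.5, -0.1]
grasp_force: 0.0
clock: 16.15
eef_pos: [419.4, 266.2, 53.0]
tcp_rot: [3.14, -0.0, 1.802]
contact_force: [-0.3, 0.1, 6.7]
opening: 0.369
grasp_force: 58.6
t 16.15 pos [419.4 266.2  53. ] rpy [ 3.14  -0.     1.802] F [-0.3  0.1  6.7] open 0.369 grip 58.6 
 turn [ 0.0004 -0.0001 -0.0003] shift [-0.026 -0.021  0.041] q [0.56 0.39 2.04 0.   0.71 0.33]
-40 -10 240 [49. 57. 59. 60. 63. 64. 65. 66. 67. 67. 69. 70.]
10 40 123 [65. 66. 69. 70. 71. 71. 73. 73. 76. 76. 78. 78.]
```

```bash

python3 -m inch '[[0,0,0,0,0,0,0.5],[0,0,0,0,0,0,0.4],[0,0,0,0,0,-0.1,0.4],[0,0,0,0,0,-0.1,0.4],[0,0,0,0,0,0,0.4],[0,0,0,0,0,0,0.4]]' 
python3 -m inch '[[0,0,0,0,0,0,0.6],[0,0,0,0,0,0,0.9],[0,0,0,0,0,0,0.9],[0,0,0,0,0,0,0.9],[0,0,0,0,0,0,0.9],[0,0,0,0,0,0,0.9]]' 60
python3 -c "
from h import *
s=grab('scene');W=cloud(s);pickle.dump(s,open('g2.pkl','wb'))
W0=cloud(pickle.load(open('scene0.pkl','rb')))
d=np.linalg.norm(W-W0,axis=2)>8
e=W-[419,265.4,0];a=e@[.973,.23,0];b=e@[-.23,.973,0]
m=(abs(a)<21)&(abs(b)<21)&(W[...,2]>104)&(W[...,2]<118);p=W[m];print('dial',m.sum(),((p.min(0)+p.max(0))/2).round(1),np.ptp(p,axis=0).round(1))
"
```

```text
clock: 16.7
eef_pos: [419.0, 265.9, 57.6]
tcp_rot: [3.141, -0.0, 1.802]
contact_force: [-0.1, -0.0, -0.7]
opening: 0.6
grasp_force: 0.0
clock: 17.2
eef_pos: [419.1, 266.0, 57.6]
tcp_rot: [3.141, -0.0, 1.802]
contact_force: [-0.2, 0.3, 4.8]
opening: 0.396
grasp_force: 58.8
dial 78 [421.4 264.7 110.8] [38.9 34.9 13.6]
```

```bash

python3 -c "
from h import *
s=pickle.load(open('g2.pkl','rb'))
cv2.imwrite('pics/g2.png',cv2.resize(s['pixels'][130:220,160:240,::-1],None,fx=6,fy=6,interpolation=2))
"
```

```text
(no output)
```

View pics/g2.png

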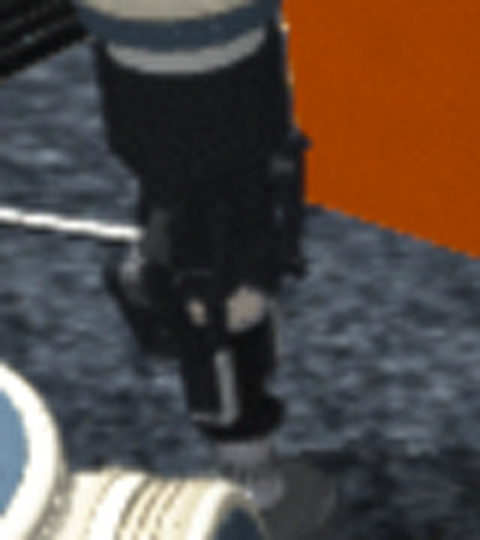

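The gauge picture shows the fingers around the grip with tips just above the flange (about (240,425) in the crop). The opening shrank when I gripped lower, so the pads are catching the dial head. I'll regrip at z ≈ 50.

```bash

python3 -m inch '[[0,0,0,0,0,0,0.5],[0,0,0,0,0,0,0.4],[0,0,0,0,0,0.15,0.4],[0,0,0,0,0,0.15,0.4],[0,0,0,0,0,0,0.4],[0,0,0,0,0,0,0.4]]' 
python3 -m inch '[[0,0,0,0,0,0,0.6],[0,0,0,0,0,0,0.9],[0,0,0,0,0,0,0.9],[0,0,0,0,0,0,0.9],[0,0,0,0,0,0,0.9],[0,0,0,0,0,0,0.9]]' 60
```

```text
clock: 17.75
eef_pos: [418.5, 265.6, 49.4]
tcp_rot: [-3.141, 0.0, 1.802]
contact_force: [-0.3, 0.1, -0.4]
opening: 0.597
grasp_force: 0.0
clock: 18.25
eef_pos: [418.9, 265.9, 50.0]
tcp_rot: [3.141, -0.0, 1.802]
contact_force: [-0.5, -0.5, 1.0]
opening: 0.364
grasp_force: 57.7
```

```bash

python3 -m inch '[[0,0,0,0,0,-0.1,0.9],[0,0,0,0,0,-0.2,0.9],[0,0,0,0,0,-0.4,0.9],[0,0,0,0,0,-0.6,0.9],[0,0,0,0,0,-0.8,0.9],[0,0,0,0,0,-0.8,0.9],[0,0,0,-0.2,0,-0.8,0.9],[0,0,0,-0.4,-0.04,-0.5,0.9]]' 
python3 -m inch '[[0,0,0,-0.6,-0.07,-0.2,0.9],[0,0,0,-0.83,-0.092,0,0.9],[0,0,0,-0.83,-0.092,0,0.9],[0,0,0,-0.83,-0.092,0,0.9],[0,0,0,-0.83,-0.092,0,0.9],[0,0,0,-0.83,-0.092,0,0.9],[0,0,0,-0.83,-0.092,0,0.9],[0,0,0,-0.83,-0.092,0,0.9]]' >/dev/null
python3 -m inch '[[0,0,0,-0.83,-0.092,0,0.9],[0,0,0,-0.83,-0.092,0,0.9],[0,0,0,-0.83,-0.092,0,0.9],[0,0,0,-0.83,-0.092,0,0.9],[0,0,0,-0.83,-0.092,0,0.9],[0,0,0,-0.83,-0.092,0,0.9],[0,0,0,-0.83,-0.092,0,0.9],[0,0,0,-0.6,-0.07,0,0.9]]' >/dev/null
python3 -c "
from h import *
R=Ro.from_euler('xyz',[np.pi,0,1.803])*Ro.from_rotvec([0,np.pi/6,0]);print(R.as_matrix()[:,2])
togo([634.3,-117.6,144.1],R)"
```

```text
clock: 18.92
eef_pos: [422.1, 252.0, 157.7]
tcp_rot: [3.139, -0.001, 1.803]
contact_force: [0.4, 0.6, -2.4]
opening: 0.366
grasp_force: 58.3
[-0.11506131  0.48658082 -0.8660254 ]
t 20.25 pos [460.1 -70.7 160.7] rpy [3.141e+00 1.000e-03 1.802e+00] F [-0.2 -0.4 -2.7] open 0.367 grip 58.4 
 turn [ 0.0003  0.1669 -0.0004] shift [-3.422  6.351  0.672] q [-0.16  0.18  2.02 -0.    0.94 -0.39]
```

```bash

python3 -m inch '[[0,0,0,-0.7,0.1,0,0.9],[0,0,0,-0.7,0.2,0,0.9],[0,0.0334,0,-0.6,0.3,0,0.9],[0,0.0334,0,-0.5,0.4,0,0.9],[0,0.0334,0,-0.3,0.5,0,0.9],[0,0.0334,0,-0.2,0.5,0,0.9],[0,0.0333,0,0,0.5,0,0.9],[0,0,0,0,0.4,0,0.9]]' 
python3 -c "
from h import *
R=Ro.from_euler('xyz',[np.pi,0,1.803])*Ro.from_rotvec([0,np.pi/6,0])
togo([634.3,-117.6,144.1],R)"
```

```text
clock: 20.92
eef_pos: [548.4, -127.6, 154.1]
tcp_rot: [-3.14, -0.53, 1.798]
contact_force: [-0.0, -1.3, -2.7]
opening: 0.365
grasp_force: 58.6
t 20.92 pos [ 548.4 -127.6  154.1] rpy [-3.14  -0.53   1.798] F [-0.  -1.3 -2.7] open 0.365 grip 58.6 
 turn [ 0.0003 -0.0019 -0.0013] shift [-0.535  3.438  0.144] q [-0.48  0.53  1.64  0.4   1.35 -0.87]
```

```bash

python3 -m inch '[[0,0,0,-0.2,0.5,-0.1,0.9],[0,0,0,-0.2,0.6,-0.1,0.9],[0,0,0,-0.13,0.6,-0.1,0.9],[0,0,0,0,0.6,0,0.9],[0,0,0,0,0.6,0,0.9],[0,0,0,0,0.4,0,0.9],[0,0,0,0,0.13,0,0.9],[0,0,0,0,0,0,0.9]]' >/dev/null
python3 -m inch '[[0,0,0,0,0,0,0.9],[0,0,0,0,0,0,0.9]]' >/dev/null
cat > m.py <<'E'
from h import *
R=Ro.from_euler('xyz',[np.pi,0,1.803])*Ro.from_rotvec([0,np.pi/6,0]);n=-R.as_matrix()[:,2];seat=np.array([625,-78.2,74])
if __name__=='__main__':
    togo(seat+81*n,R)
    e=r.sense();Rc=Ro.from_euler('xyz',e['tcp_rot']).as_matrix();z=-Rc[:,2]
    for nm in('scene','top'):
        f=grab(nm);pickle.dump(f,open('p_%s.pkl'%nm,'wb'));W=cloud(f)
        d=(W-e['eef_pos']);h=d@z;a=d@Rc[:,0];b=d@Rc[:,1];T=np.array(f['cam_to_world'])
        print(nm,'lateral dir in (toolx,tooly)',(T[:3,0]@Rc).round(2))
        for lo,hi in((-34,-16),(-16,4),(4,8)):
            m=(h>lo)&(h<hi)&(np.hypot(a,b)<32)
            if m.sum(): p=W[m];print(lo,hi,m.sum(),'a',np.percentile(a[m],[2,50,98]).round(1),'b',np.percentile(b[m],[2,50,98]).round(1),'h',h[m].min().round(1))
E
python3 m.py
```

```text
t 21.75 pos [ 633.9 -120.2  155.4] rpy [-3.141 -0.524  1.802] F [ 0.4 -0.7 -2.1] open 0.364 grip 58.6 
 turn [-0.0001 -0.0002 -0.0003] shift [-0.141  0.042  0.439] q [-0.41  0.63  1.46  0.42  1.41 -0.78]
scene lateral dir in (toolx,tooly) [-0.82  0.29 -0.49]
-34 -16 66 a [-13.7   0.   10.5] b [-13.9  -8.9   4. ] h -34.0
-16 4 54 a [-13.1   0.4  10.7] b [-13.   -8.7  -0.2] h -15.8
4 8 25 a [-16.7  10.7  17.4] b [-18.7  -3.5  11.3] h 4.9
top lateral dir in (toolx,tooly) [-0.84 -0.21 -0.5 ]
-34 -16 48 a [-3.8  8.4 13.3] b [-12.5  -2.8  12.8] h -33.9
-16 4 25 a [-1.2  9.6 12.9] b [-14.1  -2.1  10.2] h -15.8
4 8 17 a [-6.1 11.4 17. ] b [-13.2   2.6  14.4] h 4.1
```

```bash
cat > c.py <<'E'
from m import *
e=r.sense();Rc=Ro.from_euler('xyz',e['tcp_rot']).as_matrix();z=-Rc[:,2]
for nm in('scene','top'):
    f=pickle.load(open('p_%s.pkl'%nm,'rb'));W=cloud(f);T=np.array(f['cam_to_world'])
    v=e['eef_pos']-60*z-T[:3,3];L=np.cross(v,z);L/=np.linalg.norm(L);print(nm,'L in tool',(L@Rc).round(3))
    d=W-e['eef_pos'];h=d@z;c=d@L;q=d-h[...,None]*z
    for lo,hi,rad in((0,4,30),(-16,-4,20),(-30,-16,20),(-36,-30,22),(-70,-60,14),(-76,-66,14),(-80,-70,14),(-96,-88,25)):
        m=(h>lo)&(h<hi)&(np.linalg.norm(q,axis=2)<rad)
        if m.sum()>3: print(lo,hi,m.sum(),'c min %.1f max %.1f mid %.1f mean %.1f'%(c[m].min(),c[m].max(),(c[m].min()+c[m].max())/2,c[m].mean()))
E
python3 c.py
```

```text
scene L in tool [-0.985 -0.171  0.   ]
-16 -4 41 c min -10.8 max 12.9 mid 1.1 mean 0.5
-30 -16 45 c min -11.1 max 14.0 mid 1.4 mean 2.1
-36 -30 28 c min -12.1 max 15.3 mid 1.6 mean 2.1
-70 -60 11 c min 0.4 max 7.8 mid 4.1 mean 3.8
-76 -66 18 c min -1.8 max 9.3 mid 3.7 mean 3.5
-80 -70 13 c min -2.1 max 9.3 mid 3.6 mean 2.9
-96 -88 79 c min -12.8 max 19.7 mid 3.4 mean 3.4
top L in tool [-0.289 -0.957  0.   ]
-16 -4 22 c min -11.3 max 11.7 mid 0.2 mean -0.9
-30 -16 32 c min -13.8 max 11.8 mid -1.0 mean -0.8
-36 -30 18 c min -15.0 max 13.1 mid -1.0 mean -0.1
-70 -60 11 c min -7.9 max 3.5 mid -2.2 mean -2.8
-76 -66 15 c min -9.1 max 3.5 mid -2.8 mean -3.7
-80 -70 9 c min -9.1 max 2.2 mid -3.5 mean -3.1
-96 -88 82 c min -19.5 max 19.0 mid -0.2 mean -3.1
```

```bash

python3 -m inch '[[0,0,0,-0.06,0.05,0.1,0.9],[0,0,0,-0.068,0.042,0.2,0.9],[0,0,0,0,0,0.15,0.9],[0,0,0,0,0,0.05,0.9],[0,0,0,0,0,0,0.9],[0,0,0,0,0,0,0.9]]' >/dev/null
sed -i 's/-70,-60,14),(-76,-66,14),(-80,-70,14),(-96,-88,25/-56,-46,14),(-60,-50,14),(-66,-56,14),(-84,-74,25/; s/-60\*z/-50*z/' c.py
python3 m.py | head -3; python3 c.py
```

```text
t 22.35 pos [ 636.  -116.1  142.7] rpy [-3.141 -0.525  1.802] F [-0.4 -0.5 -2. ] open 0.362 grip 58.6 
 turn [ 0.     -0.0003 -0.0003] shift [-0.007 -0.079 -0.071] q [-0.4   0.64  1.46  0.42  1.39 -0.79]
scene lateral dir in (toolx,tooly) [-0.82  0.29 -0.5 ]
scene L in tool [-0.985 -0.174 -0.   ]
0 4 5 c min -9.5 max 1.0 mid -4.2 mean -5.0
-16 -4 38 c min -10.4 max 13.5 mid 1.5 mean 1.8
-30 -16 44 c min -11.0 max 14.1 mid 1.6 mean 1.2
-36 -30 30 c min -11.9 max 15.9 mid 2.0 mean 1.7
-56 -46 10 c min -4.1 max 3.5 mid -0.3 mean 0.7
-60 -50 13 c min -4.1 max 5.2 mid 0.6 mean 1.0
-66 -56 14 c min -4.7 max 6.6 mid 1.0 mean 0.8
-84 -74 80 c min -15.4 max 17.2 mid 0.9 mean 0.7
top L in tool [-0.291 -0.957  0.   ]
-16 -4 19 c min -10.5 max 10.1 mid -0.2 mean -1.0
-30 -16 32 c min -13.1 max 11.5 mid -0.8 mean -0.5
-36 -30 17 c min -14.4 max 12.8 mid -0.8 mean -1.2
-56 -46 8 c min -4.6 max 3.0 mid -0.8 mean -1.0
-60 -50 12 c min -5.9 max 5.5 mid -0.2 mean -0.6
-66 -56 9 c min -7.1 max 5.5 mid -0.8 mean -1.1
-84 -74 84 c min -17.5 max 21.1 mid 1.8 mean -1.2
```

```bash

python3 -m inch '[[0,0,0,0.024,0,0.1,0.9],[0,0,0,0,0,0.2,0.9],[0,0,0,0,0,0.2,0.9],[0,0,0,0,0,0.12,0.9],[0,0,0,0,0,0,0.9]]' | grep -E 'pos|act_f'
python3 -m inch '[[0,0,0,0,0,0.1,0.9],[0,0,0,0,0,0.1,0.9],[0,0,0,0,0,0.1,0.9],[0,0,0,0,0,0,0.9]]' | grep -E 'pos|act_f'
python3 -c "
from m import *
togo(seat+36*n,R);F=r.sense()['contact_force'];print(R.inv().apply(F))"
```

```text
eef_pos: [633.6, -107.6, 128.8]
contact_force: [0.2, 0.5, -3.0]
eef_pos: [633.0, -104.2, 122.8]
contact_force: [-1.0, 0.2, -2.7]
t 23.2 pos [ 633.  -104.2  122.8] rpy [-3.141 -0.525  1.802] F [-1.   0.2 -2.7] open 0.366 grip 58.6 
 turn [-0.     -0.0004 -0.0003] shift [-0.035 -0.073  0.795] q [-0.39  0.65  1.49  0.43  1.35 -0.79]
[-1.02028991 -0.88946486  2.55546963]
```

```bash

python3 -m inch '[[0,0,0,0,0,0.08,0.9],[0,0,0,0,0,0.08,0.9],[0,0,0,0,0,0.08,0.9],[0,0,0,0,0,0,0.9]]' | grep -E 'pos|act_f'
python3 -m inch '[[0,0,0,0,0,0.06,0.9],[0,0,0,0,0,0.06,0.9],[0,0,0,0,0,0,0.9],[0,0,0,0,0,0,0.9]]' | grep -E 'pos|act_f'
python3 -c "
from m import *
togo(seat+36*n,R);F=r.sense()['contact_force'];print(R.inv().apply(F))"
```

```text
eef_pos: [632.6, -101.6, 118.0]
contact_force: [-0.4, -0.0, -3.0]
eef_pos: [632.4, -100.1, 115.4]
contact_force: [0.0, -1.9, -1.3]
t 23.87 pos [ 632.4 -100.1  115.4] rpy [ 3.141 -0.524  1.802] F [ 0.  -1.9 -1.3] open 0.368 grip 58.4 
 turn [ 0.0002 -0.0002 -0.0003] shift [-0.032 -0.085  0.455] q [-0.39  0.66  1.5   0.43  1.33 -0.8 ]
[-2.23188516 -0.42117163  0.19807442]
```

```bash
cat > f.py <<'E'
from m import *
togo(seat+36*n,R);F=r.sense()['contact_force'];print('tool F minus gravity',(R.inv().apply(F-np.array([0,0,-2.3]))).round(2))
E
python3 -m inch '[[0,0,0,-0.015,0,0.04,0.9],[0,0,0,0,0,0.04,0.9],[0,0,0,0,0,0.04,0.9],[0,0,0,0,0,0,0.9]]' | grep -E 'pos|act_f'
python3 f.py
python3 -m inch '[[0,0,0,0,0,0.04,0.9],[0,0,0,0,0,0.04,0.9],[0,0,0,0,0,0,0.9]]' | grep -E 'pos|act_f'
python3 f.py
```

```text
eef_pos: [631.3, -98.3, 111.7]
contact_force: [1.3, 3.4, -7.9]
t 24.2 pos [631.3 -98.3 111.7] rpy [-3.14  -0.526  1.801] F [ 1.3  3.4 -7.9] open 0.368 grip 58.9 
 turn [-0.0003 -0.0006 -0.0004] shift [-0.028 -0.061  0.286] q [-0.38  0.66  1.51  0.44  1.32 -0.8 ]
tool F minus gravity [-0.22  2.05  6.38]
eef_pos: [631.5, -97.8, 110.7]
contact_force: [-0.6, 1.6, -4.8]
t 24.45 pos [631.5 -97.8 110.7] rpy [-3.141 -0.525  1.802] F [-0.6  1.6 -4.8] open 0.367 grip 58.7 
 turn [-0.0001 -0.0004 -0.0003] shift [-0.022 -0.072  0.241] q [-0.38  0.66  1.51  0.44  1.32 -0.8 ]
tool F minus gravity [ 0.21 -0.27  3.04]
```

```bash

python3 -m inch '[[0,0,0,0,0,0.04,0.9],[0,0,0,0,0,0.04,0.9],[0,0,0,0,0,0,0.9],[0,0,0,0,0,0,0.9]]' >/dev/null
python3 f.py
python3 -m inch '[[0,0,0,0,0,0.04,0.9],[0,0,0,0,0,0.04,0.9],[0,0,0,0,0,0,0.9],[0,0,0,0,0,0,0.9]]' >/dev/null
python3 f.py
```

```text
t 24.78 pos [631.7 -97.4 109.6] rpy [ 3.141 -0.524  1.802] F [-1.1 -2.2  2.6] open 0.363 grip 58.4 
 turn [ 0.0002 -0.0001 -0.0002] shift [-0.012 -0.084  0.199] q [-0.38  0.66  1.51  0.44  1.32 -0.8 ]
tool F minus gravity [ 0.8  -1.54 -5.2 ]
t 25.12 pos [631.4 -96.2 107.7] rpy [ 3.141 -0.524  1.802] F [-1.4 -3.   3.3] open 0.365 grip 58.3 
 turn [ 0.0002 -0.0002 -0.0002] shift [-0.014 -0.085  0.106] q [-0.38  0.66  1.51  0.44  1.31 -0.8 ]
tool F minus gravity [ 0.55 -2.07 -6.17]
```

```bash

python3 -m inch '[[0,0,0,0,0.03,0.04,0.9],[0,0,0,0,0,0.04,0.9],[0,0,0,0,0,0,0.9],[0,0,0,0,0,0,0.9]]' >/dev/null
python3 f.py
python3 -m inch '[[0,0,0,0,0,0.03,0.9],[0,0,0,0,0,0.03,0.9],[0,0,0,0,0,0,0.9],[0,0,0,0,0,0,0.9]]' >/dev/null
python3 f.py
```

```text
t 25.45 pos [631.8 -95.3 106. ] rpy [-3.141 -0.524  1.802] F [-2.5 -5.5  4.9] open 0.364 grip 58.2 
 turn [ 0.0001 -0.0001 -0.0002] shift [-0.011 -0.108  0.033] q [-0.38  0.66  1.51  0.44  1.31 -0.8 ]
tool F minus gravity [-0.5  -3.69 -8.63]
t 25.78 pos [632.3 -95.4 105.6] rpy [ 3.14  -0.523  1.803] F [-4.1 -9.5 12.4] open 0.365 grip 57.8 
 turn [ 0.0005  0.0003 -0.0001] shift [ 0.006 -0.124  0.024] q [-0.38  0.66  1.51  0.44  1.31 -0.8 ]
tool F minus gravity [  0.18  -6.22 -16.89]
```

```bash

python3 -m inch '[[0,0,0,0,-0.03,0.01,0.9],[0,0,0,0,-0.03,0.01,0.9],[0,0,0,0,0,0,0.9],[0,0,0,0,0,0,0.9]]' >/dev/null
python3 f.py
python3 m.py | tail -8
```

```text
t 26.12 pos [631.8 -95.6 105.6] rpy [ 3.138 -0.522  1.803] F [-0.4 -7.6 12.6] open 0.367 grip 57.7 
 turn [0.0012 0.0006 0.0001] shift [ 0.008 -0.106  0.024] q [-0.38  0.66  1.51  0.44  1.31 -0.8 ]
tool F minus gravity [  1.09  -2.17 -16.54]
scene lateral dir in (toolx,tooly) [-0.82  0.29 -0.49]
-34 -16 63 a [-11.6   2.7  12.9] b [-15.   -8.7   1.5] h -33.7
-16 4 50 a [-11.7   1.8  13.2] b [-14.6  -9.8  -0.6] h -15.4
4 8 19 a [-16.8   6.3  17.8] b [-20.4  -7.6   9. ] h 4.6
top lateral dir in (toolx,tooly) [-0.84 -0.21 -0.5 ]
-34 -16 45 a [-4.3 10.5 14.5] b [-14.1  -4.7  12.2] h -33.9
-16 4 22 a [ 3.7 10.7 14.6] b [-11.4  -1.5   9.9] h -15.4
4 8 15 a [-3.4 13.8 19.1] b [-11.5  -1.4  15.9] h 5.8
```

```bash

python3 -m inch '[[0,0,0,0,-0.01,0.01,0.9],[0,0,0,0,0,0,0.9],[0,0,0,0,0,0,0.9],[0,0,0,0,0,0,0.9]]' >/dev/null
python3 f.py
python3 -c "
from m import *
s=grab('scene');W=cloud(s);hsv=cv2.cvtColor(s['pixels'],cv2.COLOR_RGB2HSV); m=(hsv[...,0]>15)&(hsv[...,0]<32)&(hsv[...,1]>70)&(hsv[...,2]>90)&(W[...,2]>70)&(W[...,2]<136)&(abs(W[...,0]-584)<40)&(abs(W[...,1]-75)<40)
v,u=np.where(m);print('weight px',u.min(),u.max(),v.min(),v.max())
# mouth-to-collar gap: white/dark along axis
d=W-seat;h=d@n;q=np.linalg.norm(d-h[...,None]*n,axis=2)
for lo in range(-6,50,4):
    k=(h>=lo)&(h<lo+4)&(q<25); print(lo,k.sum(),np.percentile(q[k],[50,95]).round(1) if k.sum() else '',end=' | ')
"
```

```text
t 26.55 pos [631.8 -95.6 105.6] rpy [ 3.137 -0.521  1.803] F [ 0.2 -8.3 14.1] open 0.369 grip 57.6 
 turn [0.0014 0.0007 0.0001] shift [ 0.01  -0.106  0.025] q [-0.38  0.66  1.52  0.44  1.31 -0.8 ]
tool F minus gravity [  1.16  -1.72 -18.3 ]
weight px 289 299 166 184
-6 17 [14.3 20. ] | -2 23 [14.  16.8] | 2 22 [12.5 14.9] | 6 15 [10.4 12.4] | 10 13 [ 9.9 12.2] | 14 8 [ 9.8 12.5] | 18 16 [11.  12.3] | 22 12 [10.2 12.1] | 26 14 [ 8.8 11.4] | 30 11 [ 8.7 11.4] | 34 4 [10.7 12.2] | 38 9 [16.1 18.4] | 42 26 [16.7 19.4] | 46 14 [19.  22.1] |
```

```bash
python3 -c "
from rig import r
print(r.sign_off())"
```

```text
the job is handed in; nothing more can be done
None
```

I handed the job in at about 26.6 s on the robot's clock: the largest weight stands released and centred on the pan, and the gripper is still holding the gauge on the nipple, where the force jump and camera depth show it seated, with about 18 N of push; no verdict was returned.

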